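# Stand the reagent bottles in their spill dishes

## Robot

A 7-joint arm with a two-finger parallel gripper is mounted at the origin on the work surface. World frame = base frame: x ahead of the robot, y to its left, z up, the work surface at z = 0. Lengths are in m, angles in rad, forces in N, time in s.
With the tool pointing down it reaches from about 0.35 to 0.9 m from the base axis. Payload 8.1 kg.
Tool frame: the origin (TCP) lies on the centre line of the jaws, within the pads' length; the fingertips stand 17 mm ahead of it and the grasp point (between the pads) lies 2 mm behind it; y points along the fingers, z is the direction in which the jaws open and shut, and the axes are right-handed (so a half turn about y gives the same grasp; the last joint's range is limited). The gripper opens to 85 mm and grips with 20 to 120 N. Pads are 22 mm wide; open, the fingers measure 114 mm over their backs; the gripper's body (76 mm by 85 mm) begins 54 mm behind the grasp point. The pads swing forward as they close: fully open they stand 13 mm farther back than shut.
Start: joints at [-1.402, 0.434, 0.025, 1.573, -0.012, 1.134, -0.075], TCP at [0.168, 0.602, 0.248] pointing down, gripper open.
Joint ranges: [-2.62, 2.62], [-0.44, 2.09], [-1.27, 1.32], [0.08, 2.57], [-1.32, 4.46], [0.12, 2], [-2.74, 2.74]. Speed limits (rad/s): [2.22, 2.22, 3.01, 3.01, 3.14, 3.14, 3.14].

## Interface

Orientations are given as a unit quaternion [x, y, z, w].
In Python, from rig import robot gives the robot as it stands. Calls block until the motion is done:
- robot.move_to(position, orientation): joint-space move of the TCP to a pose.
- robot.line_to(position, attitude=None, vel=0.15, contact_N=None): straight line of the TCP; attitude=None keeps the orientation; vel is the mean speed in m/s. With contact_N (N) it stops when the force on the tool has changed by that much, and returns True; else False.
- robot.move_joints(angles): joint-space move.
- robot.open() and robot.grab(): open the fingers fully, or close them until they stop; the grip force is fixed at half the most.
- robot.pause(seconds).
- robot.inverse_kinematics(position, orientation): joint angles nearest the present ones, or None.
- robot.read_state(): the state.
- robot.snapshot(name): name is "scene" or "top" or "wrist"; returns a dict with "img" (384x512x3 uint8, blue, green, red), "range_z" (384x512 float32, m along the optical axis (not along the pixel's ray), 0 where there is no reading), "K" (3x3 intrinsics, pixels), "T" (4x4, takes a point from camera to world coordinates). Camera axes: x right, y down, z forward; pixel columns grow to the right and rows downward; lengths in m; the calibration is good to about 2 mm. A picture is of the moment at which its call begins.
A pose or a line that the arm cannot do raises robot.Unreachable and nothing moves.
- robot.job_done(): hands the job in, once; it reports no verdict.
Trained networks look in a picture, given as the dict that the camera call returned (one of the last four; its "shot" number tells which), for a name from the list of things; names that differ only in an ending like _2 or _b are one class to them, and where a whole thing is asked for, a point or a joint stands for the part that bears it (a point fixed in the world has none). Each returns a list of dicts, best first, with "conf" (0 to 1); they miss things now and then, are a little off and sometimes report something else, mostly with a low value. They report only what shows in the picture. A call takes as long as a camera call.
- robot.masks_of(picture, query): "region" (384x512 bool, what is visible of it).
- robot.mark_of(picture, query): "position" ([x, y, z] in m, in world coordinates, good to about 4 mm: a listed point, or the origin of a listed thing).
The state is a dict: "t": time; "q": joint angles; "joint_velocities": joint speeds; "effort": joint torques, N m; "tool_pos": TCP position; "tcp_rot": TCP orientation; "ft_force": force on the tool from outside, world axes, zero at the start; "wrist_torque": the same for the moment, N m; "finger_gap": finger opening in m.
Only numpy, scipy, OpenCV 4.12 (cv2) and the standard library are available. Lean on these libraries where they do the work, as an engineer would, in place of code of your own. Each camera call takes 0.05 s, during which the arm holds its last target. There are 200 camera calls.

## Task

Stand each of the four white reagent bottles in the white enamel spill dish of its own size: the smallest bottle in the smallest dish, the next in the next, and so on up to the largest in the largest. Each must stand upright and flat on the floor of its dish; set the bottles down without dropping or tipping them, and leave the amber bottle and the brass weight standing where they are.

Things in the scene. Friction and masses are not known exactly. Their poses are not given: they have to be found in the camera images.
- bottle_tiny: the smallest of four closed white plastic reagent bottles with dark screw caps, loose: round straight body 28 mm across up to 45 mm high, then a short shoulder and a cap 20 mm across; 64 mm tall in all, about 40 g. Origin at the centre of its underside, z up along the bottle
- dish_tiny: the smallest of four shallow round white enamel spill dishes, fixed to the bench: 54 mm across outside, 48 mm inside, rim 10 mm high, inner floor 3 mm above the bench, wall 3 mm. Origin at the centre of its underside, z up
- bottle_small: the second smallest of four closed white plastic reagent bottles with dark screw caps, loose: round straight body 39 mm across up to 60 mm high, then a short shoulder and a cap 28 mm across; 84 mm tall in all, about 90 g. Origin at the centre of its underside, z up along the bottle
- dish_small: the second smallest of four shallow round white enamel spill dishes, fixed to the bench: 65 mm across outside, 59 mm inside, rim 10 mm high, inner floor 3 mm above the bench, wall 3 mm. Origin at the centre of its underside, z up
- bottle_medium: the second largest of four closed white plastic reagent bottles with dark screw caps, loose: round straight body 50 mm across up to 75 mm high, then a short shoulder and a cap 36 mm across; 104 mm tall in all, about 180 g. Origin at the centre of its underside, z up along the bottle
- dish_medium: the second largest of four shallow round white enamel spill dishes, fixed to the bench: 76 mm across outside, 70 mm inside, rim 10 mm high, inner floor 3 mm above the bench, wall 3 mm. Origin at the centre of its underside, z up
- bottle_large: the largest of four closed white plastic reagent bottles with dark screw caps, loose: round straight body 61 mm across up to 90 mm high, then a short shoulder and a cap 44 mm across; 124 mm tall in all, about 300 g. Origin at the centre of its underside, z up along the bottle
- dish_large: the largest of four shallow round white enamel spill dishes, fixed to the bench: 87 mm across outside, 81 mm inside, rim 10 mm high, inner floor 3 mm above the bench, wall 3 mm. Origin at the centre of its underside, z up
- amber_bottle: bystander, loose: an amber glass bottle with a white cap, 42 mm across, 75 mm tall. Origin at the centre of its underside
- brass_weight: bystander, loose: a brass balance weight with a knob on top, 38 mm across, 58 mm tall. Origin at the centre of its underside

How it is judged:
At the end, for the whole second after the job is handed in: each white bottle stands in the dish of its own size rank: its centre within 12 mm of the dish's centre (horizontally), its underside on the dish floor (less than 7 mm above the dish's underside), tilted less than 0.1 rad, released and at rest (under 0.02 m/s) (horizontal distance between bottle_tiny and dish_tiny below 0.012 m and z of bottle_tiny in the frame of dish_tiny between 0 and 0.007 m and angle between each of bottle_tiny, bottle_small, bottle_medium, bottle_large's own z axis and vertical below 0.1 rad and linear speed of each of bottle_tiny, bottle_small, bottle_medium, bottle_large below 0.02 m/s and contact force between each of bottle_tiny, bottle_small, bottle_medium, bottle_large and the fingers below 0.05 N and horizontal distance between bottle_small and dish_small below 0.012 m and z of bottle_small in the frame of dish_small between 0 and 0.007 m and horizontal distance between bottle_medium and dish_medium below 0.012 m and z of bottle_medium in the frame of dish_medium between 0 and 0.007 m and horizontal distance between bottle_large and dish_large below 0.012 m and z of bottle_large in the frame of dish_large between 0 and 0.007 m); the robot touches nothing.
It fails at once if a white bottle is tipped over (more than 35 degrees) (angle between any of bottle_tiny, bottle_small, bottle_medium, bottle_large's own z axis and vertical above 0.61 rad).
It fails at once if a white bottle is dropped or thrown (faster than 0.5 m/s while no finger touches it) ((linear speed of bottle_tiny above 0.5 m/s and contact force between bottle_tiny and the fingers below 0.02 N) or (linear speed of bottle_small above 0.5 m/s and contact force between bottle_small and the fingers below 0.02 N) or (linear speed of bottle_medium above 0.5 m/s and contact force between bottle_medium and the fingers below 0.02 N) or (linear speed of bottle_large above 0.5 m/s and contact force between bottle_large and the fingers below 0.02 N)).
It fails at once if the amber bottle is shifted by more than 20 mm or knocked over (distance of amber_bottle from where it was at the start of the episode above 0.02 m).
It fails at once if the brass weight is shifted by more than 20 mm or knocked over (distance of brass_weight from where it was at the start of the episode above 0.02 m).
It also fails if it takes over 104 s, if anything falls off the work surface, if the arm or the gripper's body presses on something with over 40 N, if the wrist force passes 120 N, or if a joint passes its speed limit or range.

## Working session

There is one attempt and no reset: what is moved stays moved. The work goes in short steps, each a Python script; the robot and the scene stay as the last script left them, time stands still between calls to the robot, and variables do not carry over. Pictures are saved under pics/ and viewed, about 12 in all and at most 16, crops included, and the job is handed in when it is done.

```bash
ls; mkdir -p pics; cat > /tmp/a.py <<'E'
E
python3 - <<'E'
from rig import robot
import cv2,numpy as np
s=robot.read_state();print(s)
for n in ["top","scene"]:
    p=robot.snapshot(n);cv2.imwrite(f"pics/{n}0.png",p["img"])
    print(n,p["K"].tolist(),p["T"].round(3).tolist())
    for k in ["bottle_tiny","bottle_small","bottle_medium","bottle_large","dish_tiny","dish_small","dish_medium","dish_large","amber_bottle","brass_weight"]:
        print(k,[(d["position"].round(3).tolist() if hasattr(d["position"],"round") else d["position"],round(float(d["conf"]),2)) for d in robot.mark_of(p,k)][:4])
print(robot.read_state()["t"])
E
```

```text
pics
{'t': 0.0, 'q': array([-1.40159624,  0.43520658,  0.02497475,  1.57412269, -0.01159498,
        1.13399954, -0.07505719]), 'joint_velocities': array([-0.00069529, -0.00063688, -0.00020596, -0.0008791 , -0.00060845,
        0.00031936, -0.00039283]), 'effort': array([ 1.53514424e-05, -6.70487309e+01,  1.02450941e+00, -3.16205120e+01,
        1.53101626e-02,  1.26914281e-02,  1.46496251e-05]), 'tool_pos': array([0.16771506, 0.60156583, 0.24752626]), 'tcp_rot': array([ 0.70114769, -0.09583331,  0.09578601, -0.70002352]), 'ft_force': array([-0.18292151,  0.47410869, -0.05579126]), 'wrist_torque': array([-0.06604845, -0.01579621,  0.01107192]), 'finger_gap': 0.08524611798183032}
top [[463.21950711578864, 0.0, 254.28094793344303], [0.0, 463.21950711578864, 195.72682094406701], [0.0, 0.0, 1.0]] [[-0.027, -0.995, 0.097, 0.416], [-0.999, 0.029, 0.019, -0.017], [-0.022, -0.097, -0.995, 1.193], [0.0, 0.0, 0.0, 1.0]]
bottle_tiny [([0.5433, -0.4145, -0.0012], 0.73)]
bottle_small [([0.3764, -0.2906, -0.0024], 0.55)]
bottle_medium [([0.5159, 0.4115, 0.0025], 0.85)]
bottle_large [([0.4737, -0.1
[... 376 characters left out ...]
585, 189.3736216641402], [0.0, 0.0, 1.0]] [[0.816, 0.329, -0.476, 1.102], [0.578, -0.451, 0.68, -0.802], [0.009, -0.83, -0.558, 0.715], [0.0, 0.0, 0.0, 1.0]]
bottle_tiny [([0.5374, -0.4171, 0.001], 0.68)]
bottle_small [([0.3817, -0.2919, -0.0], 0.74)]
bottle_medium [([0.5111, 0.409, 0.0002], 0.8)]
bottle_large [([0.4702, -0.164, -0.0024], 0.87)]
dish_tiny [([0.4486, 0.1594, -0.0003], 0.65)]
dish_small [([0.6077, -0.1938, 0.0017], 0.77)]
dish_medium [([0.608, 0.192, 0.0026], 0.62)]
dish_large [([0.666, 0.0114, 0.0007], 0.64), ([0.6039, 0.1921, 0.003], 0.62), ([0.6074, -0.1964, 0.0014], 0.22)]
amber_bottle [([0.4811, -0.0105, -0.0046], 0.66)]
brass_weight [([0.3693, 0.3313, 0.0012], 0.55)]
1.1
```

View pics/top0.png

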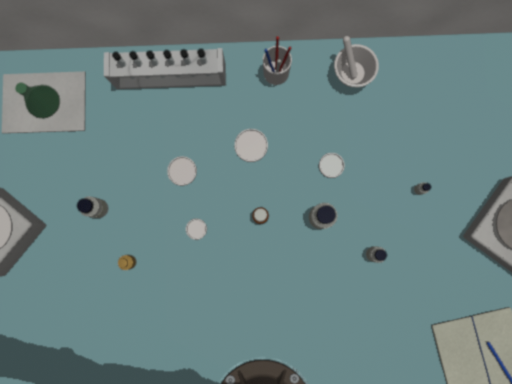

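View pics/scene0.png

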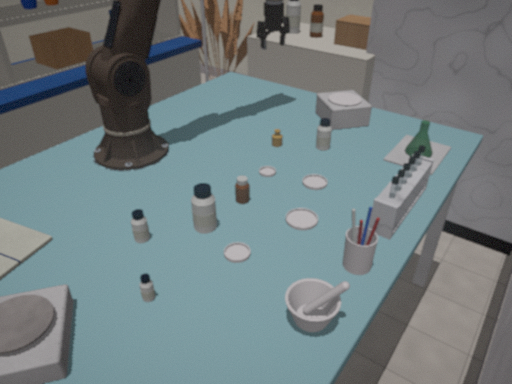

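```bash
cat > h.py <<'E'
from rig import robot
import cv2,numpy as np
from scipy.spatial.transform import Rotation as R
H=dict(tiny=.064,small=.084,medium=.104,large=.124)
def cloud(p):
    K,T,d=p["K"],p["T"],p["range_z"]
    v,u=np.indices(d.shape)
    c=np.stack([(u-K[0,2])/K[0,0]*d,(v-K[1,2])/K[1,1]*d,d],-1)
    return c@T[:3,:3].T+T[:3,3]
def ray(p,uv,z):
    K,T=p["K"],p["T"]
    r=T[:3,:3]@np.linalg.inv(K)@[*uv,1]; o=T[:3,3]
    return (o+r*(z-o[2])/r[2])[:2]
def mid(a): return (a.min(0)+a.max(0))/2
def dish(p,k):
    m=robot.masks_of(p,"dish_"+k)
    if not m: return None
    c=max(cv2.findContours(m[0]["region"].astype(np.uint8),0,1)[0],key=cv2.contourArea)
    return ray(p,cv2.fitEllipse(c)[0],.009), max(cv2.fitEllipse(c)[1])
def bottle(p,k,dz=0):
    m=robot.masks_of(p,"bottle_"+k)
    if not m: return None
    q=cloud(p)[cv2.dilate(m[0]["region"].astype(np.uint8),np.ones((3,3)))>0]
    t=q[(abs(q[:,2]-H[k]-dz)<.006)]
    return (mid(t[:,:2]),np.ptp(t[:,:2],axis=0),t[:,2].mean(),len(t)) if len(t)>5 else len(t)
E
python3 - <<'E'
from h import *
np.set_printoptions(precision=4,suppress=True)
for n in ["top","scene"]:
    p=robot.snapshot(n)
    for k in H: print(n,k,"D",dish(p,k),"B",bottle(p,k))
E
```

```text
top tiny D (array([0.4523, 0.1562]), 20.927364349365234) B (array([ 0.4799, -0.0083]), array([0.0321, 0.0345]), np.float64(0.060396101383887534), 31)
top small D (array([ 0.5385, -0.4241]), 16.100488662719727) B (array([ 0.376 , -0.2911]), array([0.0259, 0.0253]), np.float64(0.08412231151140515), 112)
top medium D (array([0.603 , 0.1904]), 27.197105407714844) B 0
top large D (array([0.6638, 0.0093]), 33.165950775146484) B (array([ 0.4731, -0.161 ]), array([0.0418, 0.0417]), np.float64(0.12415404363995382), 287)
scene tiny D (array([0.478, 0.485]), 35.94181823730469) B (array([ 0.5384, -0.4153]), array([0.0195, 0.0201]), np.float64(0.06304964171608304), 69)
scene small D (array([ 0.6092, -0.198 ]), 26.0377254486084) B (array([ 0.3776, -0.2912]), array([0.0275, 0.0294]), np.float64(0.08291252402368424), 84)
scene medium D (array([0.6061, 0.1865]), 24.773290634155273) B (array([0.5126, 0.4098]), array([0.0353, 0.0409]), np.float64(0.10379931628391496), 55)
scene large D (array([0.6678, 0.0079]), 32.82487106323242) B (array([ 0.4746, -0.1608]), array([0.0427, 0.0451]), np.float64(0.12339998849208707), 164)
```

```bash
cat >> h.py <<'E'
B0=dict(tiny=(.5384,-.4153),small=(.377,-.291),medium=(.5126,.4098),large=(.474,-.161))
D0=dict(tiny=(.4515,.157),small=(.609,-.195),medium=(.6045,.190),large=(.665,.0085))
def cap(p,k,xy,dz=0):
    q=cloud(p); t=q[(np.linalg.norm(q[...,:2]-xy,axis=-1)<.035)&(abs(q[...,2]-H[k]-dz)<.005)]
    return (mid(t[:,:2]),np.ptp(t[:,:2],axis=0),t[:,2].mean(),len(t)) if len(t)>5 else len(t)
def dish2(p,k):
    near=np.linalg.norm(cloud(p)[...,:2]-D0[k],axis=-1)<.055
    g=p["img"].min(-1); t,_=cv2.threshold(g[near].reshape(-1,1),0,255,cv2.THRESH_OTSU)
    g2=p["img"][...,2]; t,_=cv2.threshold(g2[near].reshape(-1,1),0,255,cv2.THRESH_OTSU)
    c=max(cv2.findContours((near&(g2>t)).astype(np.uint8),0,1)[0],key=cv2.contourArea)
    e=cv2.fitEllipse(c); return ray(p,e[0],.009),e[1]
E
python3 - <<'E'
from h import *
np.set_printoptions(precision=4,suppress=True)
for n in ["top","scene"]:
    p=robot.snapshot(n)
    for k in H: print(n,k,"D",dish2(p,k),"B",cap(p,k,B0[k]))
E
```

```text
top tiny D (array([0.4513, 0.1571]), (19.15660285949707, 19.43857192993164)) B (array([ 0.5363, -0.4167]), array([0.0176, 0.0204]), np.float64(0.06445247556719931), 56)
top small D (array([ 0.6052, -0.1942]), (21.93482208251953, 23.649187088012695)) B (array([ 0.3759, -0.2908]), array([0.026 , 0.0259]), np.float64(0.08408617202188635), 111)
top medium D (array([0.6018, 0.1919]), (26.326295852661133, 27.6734561920166)) B (array([0.5118, 0.4087]), array([0.0338, 0.035 ]), np.float64(0.1037552622645372), 178)
top large D (array([0.6633, 0.0114]), (29.840410232543945, 31.699132919311523)) B (array([ 0.4732, -0.1611]), array([0.0416, 0.042 ]), np.float64(0.12425668489463453), 278)
scene tiny D (array([0.4539, 0.1582]), (7.9758710861206055, 14.08321475982666)) B (array([ 0.5388, -0.4158]), array([0.0182, 0.0204]), np.float64(0.06314015663039192), 67)
scene small D (array([ 0.61  , -0.1971]), (14.388143539428711, 24.672761917114258)) B (array([ 0.3765, -0.2907]), array([0.0298, 0.0276]), np.float64(0.08314226661795808), 77)
scene medium D (array([0.6064, 0.1898]), (10.688416481018066, 22.347360610961914)) B (array([0.5149, 0.4083]), array([0.034 , 0.0383]), np.float64(0.10393751926230996), 54)
scene large D (array([0.6689, 0.0087]), (16.64490509033203, 29.878734588623047)) B (array([ 0.4738, -0.1607]), array([0.0415, 0.0442]), np.float64(0.1235494971610119), 162)
```

```bash
cat >> h.py <<'E'
B=dict(tiny=(.5375,-.416),small=(.3762,-.2907),medium=(.513,.4086),large=(.4735,-.161))
D=dict(tiny=(.4515,.1572),small=(.6075,-.1955),medium=(.6040,.191),large=(.6660,.010))
G=dict(tiny=.032,small=.042,medium=.058,large=.078)   # TCP height on the bottle
def att(xy):
    a=np.arctan2(xy[1],xy[0]); z=[np.cos(a),np.sin(a),0]; y=[0,0,-1]
    return R.from_matrix(np.column_stack([np.cross(y,z),y,z])).as_quat()
def st(m):
    s=robot.read_state(); print(m,round(s["t"],1),s["tool_pos"].round(4),s["ft_force"].round(1),"gap",round(s["finger_gap"],4))
def pick(k):
    x,y=B[k]; g=G[k]
    robot.move_to([x,y,H[k]+.10],att(B[k])); st("above")
    hit=robot.line_to([x,y,g],vel=.12,contact_N=8); st(f"down hit={hit}")
    if hit: raise SystemExit("contact on descent")
    robot.grab(); st("grab")
def lift(k):
    x,y=B[k]; robot.line_to([x,y,G[k]+.15],vel=.15); st("lift")
def place(k):
    x,y=D[k]; g=G[k]
    robot.move_to([x,y,g+.15],att(D[k])); st("over")
    robot.line_to([x,y,g+.015],vel=.15)
    print(robot.line_to([x,y,g-.001],vel=.02,contact_N=4)); st("set")
    robot.open(); robot.pause(.2); st("open")
    robot.line_to([x,y,H[k]+.10],vel=.15); st("clear")
E
python3 - <<'E'
from h import *
for k in H: print(k,[robot.inverse_kinematics([*xy,z],att(xy)) is not None for xy in(B[k],D[k]) for z in (G[k],G[k]+.15,H[k]+.1)])
pick("medium"); lift("medium")
p=robot.snapshot("scene");cv2.imwrite("pics/m1.png",p["img"])
E
```

```text
tiny [True, True, True, True, True, True]
small [True, True, True, True, True, True]
medium [True, True, True, True, True, True]
large [True, True, True, True, True, True]
above 3.6 [0.5115 0.4106 0.2041] [-0.   0.4  1.1] gap 0.0856
down hit=False 4.9 [0.5135 0.409  0.0588] [ 0.8 -0.2 -0.3] gap 0.0853
grab 5.4 [0.5134 0.409  0.0588] [ 0.  -0.6  6.3] gap 0.0484
lift 6.5 [0.5124 0.4082 0.2069] [-0.4 -0.7 -0.9] gap 0.0485
```

View pics/m1.png

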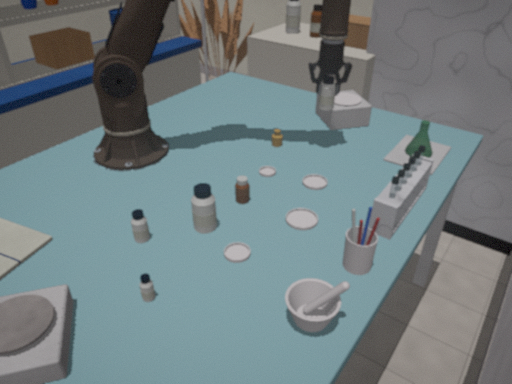

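The medium bottle hangs upright in the jaws at about (326,97), and the rest is undisturbed. Next I'll place it and check.

```bash
python3 - <<'E'
from h import *
np.set_printoptions(precision=4,suppress=True)
place("medium")
for n in ("scene","top"):
    p=robot.snapshot(n); print(n,cap(p,"medium",D["medium"],.003),dish2(p,"medium"))
    if n=="scene": cv2.imwrite("pics/m2.png",cv2.resize(p["img"][50:250,200:460],None,fx=3,fy=3))
E
```

```text
over 7.5 [0.6034 0.1929 0.2077] [ 0.9 -0.1 -1.3] gap 0.0485
True
set 9.1 [0.604  0.191  0.0617] [-0.9 -0.3  5.5] gap 0.0488
open 9.8 [0.6033 0.1909 0.0612] [-0.2 -0.8  0.4] gap 0.0861
clear 10.9 [0.6034 0.1909 0.203 ] [0.2 0.2 0.1] gap 0.0852
scene (array([0.6044, 0.1929]), array([0.0337, 0.0371]), np.float64(0.1070397368558364), 73) (array([0.5962, 0.2072]), (32.640953063964844, 35.9755973815918))
top (array([0.6033, 0.1894]), array([0.0345, 0.0305]), np.float64(0.10702954627578297), 105) (array([0.6063, 0.1747]), (28.91033363342285, 43.160438537597656))
```

View pics/m2.png

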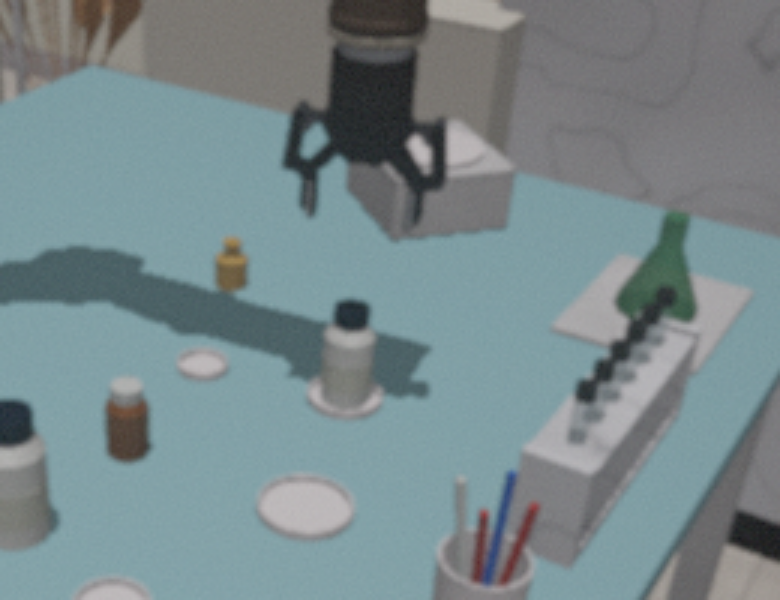

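The medium bottle stands upright in its dish at about (347,385) in the crop, with its cap at z = 0.107. Amber and brass are unmoved. Next is the large bottle, then the small one.

```bash
sed -i 's/G\[k\]+\.15\]/G[k]+(.21 if k=="tiny" else .15)]/; s/g+\.15\]/g+(.21 if k=="tiny" else .15)]/' h.py; python3 - <<'E'
from h import *
np.set_printoptions(precision=4,suppress=True)
for k in ("large","small"):
    pick(k)
    if robot.read_state()["finger_gap"]<.02: raise SystemExit("missed")
    lift(k); place(k)
    p=robot.snapshot("scene"); c=cap(p,k,D[k],.003); print(k,c)
    cv2.imwrite(f"pics/{k}.png",p["img"])
    if isinstance(c,int): raise SystemExit("check")
E
```

```text
above 12.4 [ 0.4746 -0.1594  0.2238] [0.2 0.1 0.6] gap 0.085
down hit=False 13.8 [ 0.4739 -0.1611  0.0785] [-0.4 -0.3 -0.3] gap 0.0857
grab 14.1 [ 0.4737 -0.161   0.0787] [-2.   0.9  8.7] gap 0.0596
lift 15.3 [ 0.4729 -0.1607  0.2272] [-0.2  0.1 -3.4] gap 0.0597
over 16.3 [0.6654 0.0083 0.2275] [-0.3 -0.9 -3.8] gap 0.0598
True
set 17.9 [0.666  0.0101 0.0819] [-1.2 -0.1  7.4] gap 0.0592
open 18.5 [0.6649 0.0102 0.0807] [-0.8 -0.6  0.3] gap 0.0852
clear 19.6 [0.6654 0.0101 0.223 ] [ 0.6  0.1 -0.9] gap 0.0854
large (array([0.6667, 0.0098]), array([0.0413, 0.0467]), np.float64(0.12674352374331677), 152)
above 21.2 [ 0.3776 -0.2902  0.1841] [ 0.6 -0.7  0.4] gap 0.0852
down hit=False 22.6 [ 0.3765 -0.2909  0.0425] [-0.1 -0.5 -0.1] gap 0.0853
grab 23.1 [ 0.3764 -0.2907  0.0425] [-1.9  1.6  7.6] gap 0.0378
lift 24.2 [ 0.3758 -0.2903  0.1913] [ 0.9  0.3 -1.5] gap 0.0376
over 25.2 [ 0.6058 -0.1973  0.1918] [-0.3  0.4 -1.1] gap 0.0373
True
set 26.8 [ 0.6075 -0.1954  0.0456] [-0.7  0.3  6.5] gap 0.0379
open 27.6 [ 0.607  -0.1952  0.045 ] [0.6 0.7 0.1] gap 0.0856
clear 28.6 [ 0.607  -0.1951  0.183 ] [ 0.5  0.2 -0.1] gap 0.0854
small (array([ 0.6076, -0.1951]), array([0.0277, 0.0294]), np.float64(0.08639718399238197), 90)
```

View pics/small.png

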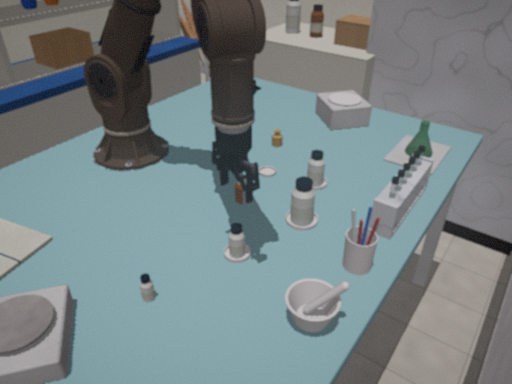

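The small bottle at (237,243), the large at (302,205) and the medium at (316,170) all stand in their dishes. The tiny one at (147,289) is left, and I'll move the arm well clear afterwards for the final checks.

```bash
python3 - <<'E'
from h import *
np.set_printoptions(precision=4,suppress=True)
k="tiny"; pick(k)
if robot.read_state()["finger_gap"]<.01: raise SystemExit("missed")
lift(k); place(k)
x,y=D[k]; robot.line_to([x,y,.25],vel=.15)
robot.move_to([.168,.602,.248],att((.168,.602))); st("home")
for n in ("top","scene"):
    p=robot.snapshot(n); cv2.imwrite(f"pics/end_{n}.png",p["img"])
    for k in H: print(n,k,cap(p,k,D[k],.003),D[k])
    for b in ("amber_bottle","brass_weight"): print(b,[d["position"] for d in robot.mark_of(p,b)][:1])
cv2.imwrite("pics/end_crop.png",cv2.resize(p["img"][110:290,200:400],None,fx=3,fy=3))
E
```

```text
above 29.6 [ 0.5389 -0.414   0.1636] [0.7 0.9 0.4] gap 0.0856
down hit=False 30.9 [ 0.5379 -0.4165  0.0329] [0.1 0.2 0.8] gap 0.0853
grab 31.4 [ 0.5377 -0.4162  0.0324] [-0.3  0.7  3.7] gap 0.0265
lift 33.0 [ 0.5372 -0.4156  0.241 ] [-0.2  0.3 -0.6] gap 0.0265
over 35.1 [0.4521 0.1564 0.2421] [-0.9  0.6 -0.4] gap 0.0268
True
set 37.1 [0.4515 0.1572 0.0353] [-1.7 -0.9  8.1] gap 0.0263
open 37.9 [0.4511 0.1572 0.0351] [-0.7  1.   0.4] gap 0.0853
clear 38.9 [0.451  0.1571 0.1633] [ 0.1 -1.4 -0.2] gap 0.0853
home 41.6 [0.1699 0.6012 0.2483] [ 0.4 -0.   0.2] gap 0.0851
top tiny (array([0.45  , 0.1544]), array([0.017 , 0.0177]), np.float64(0.06683351918212128), 52) (0.4515, 0.1572)
top small (array([ 0.6069, -0.1963]), array([0.0251, 0.0268]), np.float64(0.08714201364189915), 106) (0.6075, -0.1955)
top medium (array([0.6032, 0.1919]), array([0.0346, 0.0355]), np.float64(0.1069401807885887), 175) (0.604, 0.191)
top large (array([0.6643, 0.0093]), array([0.0411, 0.0423]), np.float64(0.1268293545586061), 268) (0.666, 0.01)
amber_bottle [[0.4808, -0.0065, 0.0003]]
brass_weight [[0.3745, 0.3333, -0.0022]]
scene tiny (array([0.4519, 0.1546]), array([0.0213, 0.0177]), np.float64(0.06619209845157682), 26) (0.4515, 0.1572)
scene small (array([ 0.6081, -0.1954]), array([0.0271, 0.0297]), np.float64(0.08664761670911733), 87) (0.6075, -0.1955)
scene medium (array([0.6036, 0.1912]), array([0.0361, 0.0409]), np.float64(0.10683920640462292), 74) (0.604, 0.191)
scene large (array([0.6671, 0.0102]), array([0.0427, 0.0457]), np.float64(0.12681404625306467), 155) (0.666, 0.01)
amber_bottle [[0.4794, -0.0125, -0.0043]]
brass_weight [[0.478, -0.0074, -0.006]]
```

View pics/end_crop.png

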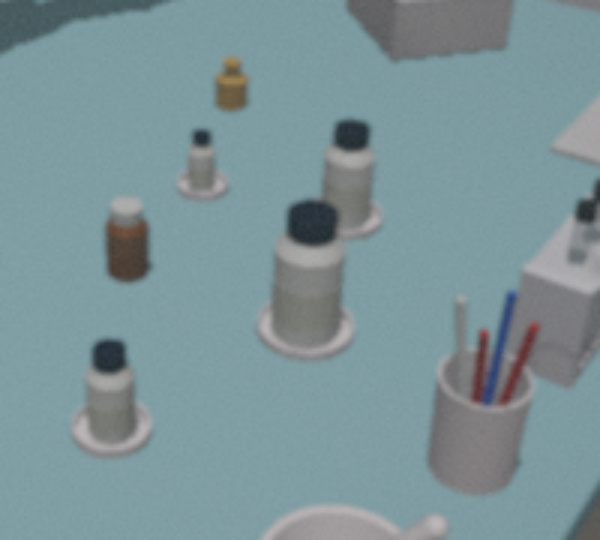

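All four bottles stand upright in their dishes, at crop positions tiny (202,170), medium (350,190), large (307,290) and small (110,400). Amber (127,240) and brass (232,85) are where they were, so I'm handing in.

```bash
python3 -c "
from rig import robot
print(robot.job_done(), robot.read_state()['t'])"
```

```text
the job is handed in; nothing more can be done
the job is handed in; nothing more can be done
```

I picked up all four white bottles, stood each in the dish of its own size, parked the arm clear of everything, and handed the job in at about 42 s of the 104 s allowed. No verdict was reported.

**Placement:** In the last pictures from both cameras, each cap centre is within about 3 mm of its dish centre (limit 12 mm). The tiny bottle is the farthest off. Cap tops are 2–3 mm above bottle height, which matches the bottles sitting on the 3 mm dish floors, and all look upright.

**Bystanders:** The amber bottle and brass weight look unmoved in the pictures, and the top camera's positions for both agree with the start within a few mm.

**Checks that disagreed:**
- The network's last "brass_weight" position in the scene camera landed on the amber bottle. The picture shows the brass weight standing in its original place.
- Some of the early outlines from the network pointed at the wrong object. I replaced them with my own measurements from depth and image contours.

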